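# Find the slope at which the tin slides and mark it with the wedge

## Robot

A 6-joint arm with a two-finger parallel gripper is mounted at the origin on a cart in front of the work surface, level with it; the furniture and walls round the work are solid. World frame = base frame: x ahead of the robot, y to its left, z up, the work surface at z = 0. Lengths are in m, angles in degrees, forces in N, time in s.
With the tool pointing down it reaches from about 0.35 to 0.875 m from the base axis. Payload 4.2 kg.
Tool frame: the origin (TCP) lies at the very end of the fingers, on their centre line; the grasp point (between the pads) lies 19 mm behind it (r.grip_point_offset is the distance from the TCP to the grasp point, in m); z points along the fingers, y is the line along which they close (so a half turn about z gives the same grasp; the last joint's range is limited). The gripper opens to 87 mm and grips with 3 to 60 N. Pads are 19 mm wide; open, the fingers measure 117 mm over their backs; the gripper's body (75 mm by 190 mm) begins 51 mm behind the grasp point.
Start: joints at [90.734, 22.042, 0.453, 0, -68.411, -14.817], TCP at [0.152, 0.606, 0.197] pointing down, gripper open.
Joint ranges: [-179.83, 179.83], [-69.29, 118.12], [-61.27, 80.66], [-181.25, 117.63], [-171.15, -9.14], [-177.46, 177.46]. Speed limits (degrees/s): [159.86, 159.86, 180, 180, 180, 180].

## Interface

Orientations are given as a 3x3 rotation matrix whose columns are the frame's x, y, z axes.
In Python, from station import r gives the robot as it stands.
- The arm moves only by the tool move_arm, never from a script. Its argument "series" is a list of rows, each a list of 3 entries, a list of its own where there are three numbers: the turn, a rotation vector about the tool's x, y, z as a fraction of full scale, then the shift along the tool's x, y, z as a fraction of full scale, then the opening, from 0 (shut) to 1 (fully open). A call has 1 to 12 rows; each row shifts and turns the commanded pose from where the row before left it, along the tool's axes as they then stand; what a row does not reach is not made up. Full scale, the value 1, is 0.5 m for a shift and 0.1 rad for a turn. A row lasts 1/10 s, in which the tool goes at most 50 mm and 8.59 degrees, less where a joint would pass 70% of its speed; a pose out of reach is approached as far as the arm can. A call with a number of a shift or a turn outside -1 to 1 is refused whole. A call with a gripper value outside its range is refused whole. The fingers move at their own pace and stop on an object; the grip force is fixed at half the most. Time passes only in rows, so rows that do not move let the fingers close. It gives the time, the measured TCP pose, the force, the opening and the grip force at its end, in the units of the state.
- r.sense(): the state, without advancing time (a new reading comes with each control period).
- r.capture(name): name is "scene" or "top"; returns a dict with "img" (384x512x3 uint8, red, green, blue), "fx", "fy", "cx", "cy" (pixels), "origin" and "orientation" of the camera in the world. Camera axes: x right, y up, looking along -z (the intrinsics and any distortion apply to the point x, -y, -z); pixel columns grow to the right and rows downward; lengths in m; the calibration is good to about 2 mm. A picture is of the moment at which its call begins. There is no depth.
- r.finish_job(): hands the job in; it is judged then, once.
Trained networks look in the newest picture that a camera, given by its name, has taken for a name from the list of things; names that differ only in an ending like _2 or _b are one class to them, and where a whole thing is asked for, a point or a joint stands for the part that bears it (a point fixed in the world has none). Each returns a list of dicts, best first, with "score" (0 to 1); they miss things now and then, are a little off and sometimes report something else, mostly with a low value. They report only what shows in the picture. A call takes as long as a camera call. They do not tell look-alikes from the thing itself.
- r.cut_out(target, camera): "pixels" (384x512 bool, what is visible of it) and "centre" ([column, row] in pixels, amid what is visible of it).
- r.pinpoint(target, camera): "centre" ([column, row] in pixels: a listed point, or the origin of a listed thing).
The state is a dict: "time_s": time; "joints": joint angles; "joint_velocities": joint speeds; "effort": joint torques, N m; "tcp_pos": TCP position; "ee_rot": TCP orientation; "wrist_force": force on the tool from outside, world axes, zero at the start; "moment": the same for the moment, N m; "gripper_width": opening from 0.0 (shut) to 1.0 (fully open); "gripper_force": force on a finger pad.
Only numpy, scipy, OpenCV 4.12 (cv2) and the standard library are available. Lean on these libraries where they do the work, as an engineer would, in place of code of your own. Each camera call takes 0.05 s, during which the arm holds its last target. There are 200 camera calls.

## Task

Set the tilting feed board to the slope at which the tin just slides by itself: lift the board slowly by its lug until the tin slips down to the stop at the hinge, but no further, so that the little pot on the cork stays where it is. Let go and leave the board standing at that slope, then note it with the wooden wedge: stand it on the worktop square to the board and slide it, low end first, under the raised free edge until its slope just bears against that edge, gently and without jacking the board up, and leave it standing there. Do not touch the tin or the pot, and leave the other things where they are.

Things in the scene. Friction and masses are not known exactly. Their poses are not given: they have to be found in the camera images.
- ramp_base: Fixed foot of the tilting feed board: a flat wooden bar 260 x 44 x 10 mm with a steel cheek 34 mm high at each end, screwed to the worktop. Origin: on the worktop straight below the hinge axis, at the middle of the board's width. x runs along the hinge axis, y points away from the board (the board reaches from the hinge towards -y, towards the left of the robot), z up.
- feed_board (a joint): Slope of the board, rad: 0 level (start), grows as the free edge is lifted. Hinge axis 21 mm above the worktop; friction (0.9 Nm) holds the board (0.4 kg) where it is left; lifting at the lug takes 9 to 14 N. The tin slips at an unknown slope of 0.22 to 0.43; the pot on cork at 0.07 (when the tin slips early) to 0.11 (late) more.
- board_hinge (a point): Middle of the hinge axis; turns with the board: x along the hinge as in ramp_base, y from free edge to hinge, z square to the board. Wooden slab 230 mm wide (x), from the hinge to y = -205 mm, z -6 to +6 mm; side rims 8 mm; stop at the hinge end 14 mm high, face at y = -15 mm. Smooth white laminate at x = -109 to +3 mm (tin), brown cork at x = +25 to +105 mm (pot).
- board_lug (a point): Point on the wooden lug upright on the board's top at the free edge, laminate side: lug 16 mm wide (along the hinge) x 24 mm x 45 mm high; the point is 12 mm below its top, in the board's frame at x = -30, y = -191, z = +39 mm. Pinched along the hinge axis it can turn between the fingers as the board tilts.
- board_edge (a point): Point on the lower corner of the board's free edge, in the board's frame at x = +45, y = -205, z = -6 mm; the corner is straight and runs along x. With the board level it is 15 mm above the worktop.
- gauge: Loose wooden wedge, about 0.25 kg, 36 mm thick (x), 140 mm long (y), 115 mm high. Origin: middle of its underside; z up. At -y an upright tail 40 mm long with a flat top at 115 mm; from there a slope at 35 degrees with tick lines falls towards +y to the low end (y = +70 mm), 45 mm high: on the slope z = 94 mm - 0.7 y.
- gauge_grip (a point): Middle of the wedge's tail, 95 mm above its underside (20 mm below the flat top), at y = -50 mm in the wedge's frame; grip it across the 36 mm thickness.
- gauge_slope (a point): Middle of the wedge's slope (y = +20, z = +80 mm in the wedge's frame); its z axis is square to the slope, outwards; its x is the wedge's x.
- tin: Low round food tin, 86 mm across, 40 mm high, on the smooth laminate strip of the board. Origin: middle of its underside. At the stop it lies at y = -58 mm of the board; it starts at y = -105 to -120 mm.
- pot: Little round pot with a wide lid, 58 mm across, 50 mm high, on the cork strip of the board. Origin: middle of its underside. It starts at y = -117 to -133 mm of the board.
- salt: Salt shaker, 44 mm across, 90 mm high, bystander. Origin: middle of its underside.
- spice_jar: Glass spice jar with a grey lid, 44 mm across, 109 mm high, bystander. Origin: middle of its underside.
- spice_jar_b: Glass spice jar with a green lid, 46 mm across, 106 mm high, bystander. Origin: middle of its underside.
- can: Drink can, 53 mm across, 134 mm high, bystander. Origin: middle of its underside.
- soap: Bar of soap, 58 x 84 x 26 mm, bystander. Origin: middle of its underside.
- dropper: Small dropper bottle, 33 mm across, 102 mm high, bystander. Origin: middle of its underside.
Mind the look-alikes: they are no part of the job. What is shaped like the pot but black is not meant.

How it is judged (in metres and radians):
On the way, in this order (a step that is already met when the one before it is completed fails the run):
1. the board is raised and the tin has slid to the stop at the hinge (within 6 mm), while the pot has stayed where it was on the cork (y of tin in the frame of board_hinge above -0.064 m and value of joint feed_board above 0.15 rad and y of pot in the frame of board_hinge below -0.103 m and distance between pot and board_hinge below 0.2 m), for 0.2 s.
2. the wedge, standing on the worktop, bears against the free edge of the board (more than 0.5 N) (contact force between gauge and ramp_base above 0.5 N and height (world z) of gauge below 0.004 m and y of pot in the frame of board_hinge below -0.103 m and distance between pot and board_hinge below 0.2 m), for 0.1 s.
At the end, for the whole second after the job is handed in: Board raised; tin at the stop at the hinge (within 6 mm); pot still at its place on the cork (slid less than about 15 mm); wedge flat on the worktop, square to the board within 0.17 rad, low end under the board, its slope at the free edge (touching, or gap under 2 mm); all at rest (all of step 1 and height (world z) of gauge below 0.003 m and angle between gauge's own z axis and vertical below 0.05 rad and angle between the y axis of gauge and the y axis of ramp_base, either way round below 0.17 rad and (contact force between gauge and ramp_base above 0.05 N or z of board_edge in the frame of gauge_slope below 0.002 m) and y of board_edge in the frame of gauge above -0.03 m and linear speed of each of gauge, tin, pot below 0.01 m/s).
It fails at once if the tin or the pot is touched by the robot (contact force between any of the fingers, the arm and tin above 0.5 N or contact force between any of the fingers, the arm and pot above 0.5 N).
It fails at once if the board is jerked up (faster than 0.6 rad/s) (velocity of joint feed_board above 0.6 rad/s).
It fails at once if the board is let down again after the tin has slipped (faster than 0.15 rad/s) (y of tin in the frame of board_hinge above -0.064 m and velocity of joint feed_board below -0.15 rad/s).
It fails at once if the wedge is pressed against the board with more than 15 N (contact force between gauge and ramp_base above 15 N).
It fails at once if a bystander is pushed more than 30 mm (distance of any of salt, spice_jar, spice_jar_b, soap, dropper, can from where it was at the start of the episode above 0.03 m).
It also fails if it takes over 72 s, if anything falls off the work surface, if the arm or the gripper's body presses on something with over 40 N, if the wrist force passes 120 N, or if a joint passes its speed limit or range.

## Working session

There is one attempt and no reset: what is moved stays moved. The work goes in short steps, Python scripts to look and compute and a tool call to move; the robot and the scene stay as the last step left them, time stands still between calls to the robot, and variables do not carry over. Pictures are saved under pics/ and viewed, at most 10 in all, crops included, and the job is handed in when it is done.

Besides the shell and the picture viewer there is one more tool, called after "Call:" as name(argument=value, ...), one argument or row to a line, values as JSON. move_arm: Moves the arm, as the interface text tells. Its arguments: {"type":"object","properties":{"series":{"type":"array"}},"required":["series"]}

```bash
ls; mkdir -p pics
python3 - <<'E'
from station import r
import cv2, numpy as np
print(r.sense())
ims=[]
for c in("scene","top"):
    d=r.capture(c); cv2.imwrite(f"pics/{c}0.png",d["img"][:,:,::-1]); print(c,{k:np.round(v,4).tolist() for k,v in d.items() if k!="img"})
    for t in["ramp_base","board_hinge","board_lug","board_edge","gauge","gauge_grip","gauge_slope","tin","pot"]:
        print(t,[(np.round(x["centre"],1).tolist(),round(x["score"],2)) for x in r.pinpoint(t,c)][:3])
    ims.append(d["img"][:,:,::-1])
E
```

```text
pics
{'time_s': 0.0, 'joints': array([ 9.07337479e+01,  2.20901961e+01,  3.79349670e-01, -2.91748950e-02,
       -6.84114705e+01, -1.48161232e+01]), 'joint_velocities': array([ 0.04938121, -0.01605125, -0.0570524 , -0.03710542,  0.01588467,
       -0.00035516]), 'effort': array([-1.18858334e-04, -3.90671253e+01,  1.87405300e+01,  4.21984345e+00,
        1.09161210e-02, -1.88376084e-04]), 'tcp_pos': array([0.15190043, 0.60557487, 0.19626221]), 'ee_rot': array([[ 9.69901201e-01, -2.43498381e-01, -4.46100973e-04],
       [-2.43498774e-01, -9.69898843e-01, -2.14067480e-03],
       [ 8.85780300e-05,  2.18486809e-03, -9.99997609e-01]]), 'wrist_force': array([ 0.62167482, -0.30967033,  0.21348724]), 'moment': array([ 0.03767509, -0.01688164, -0.00506563]), 'gripper_force': 0.0, 'gripper_width': 0.995950673703157}
scene {'fx': 463.1738, 'fy': 463.1738, 'cx': 250.4813, 'cy': 188.4093, 'origin': [-0.4332, -0.5783, 0.6924], 'orientation': [[0.5104, 0.425, -0.7476], [-0.8599, 0.2516, -0.4441], [-0.0006, 0.8695, 0.4939]]}
ramp_base [([374.0, 264.4], 0.97), ([116.3, 211.7], 0.28)]
board_hinge [([3
[... 227 characters left out ...]
[114.2, 209.9], 0.4)]
pot [([279.5, 221.6], 0.63), ([316.7, 256.5], 0.57)]
top {'fx': 410.2069, 'fy': 410.2069, 'cx': 242.6804, 'cy': 193.6823, 'origin': [0.2294, -0.0129, 1.3109], 'orientation': [[0.0059, 0.9767, -0.2143], [-1.0, 0.0052, -0.0041], [-0.0029, 0.2144, 0.9767]]}
ramp_base [([363.2, 212.1], 0.9)]
board_hinge [([361.7, 209.5], 0.84)]
board_lug [([304.7, 200.9], 0.75), ([303.2, 220.0], 0.57)]
board_edge [([301.2, 222.9], 0.68), ([139.7, 255.7], 0.39)]
gauge [([181.1, 231.3], 0.77), ([158.8, 229.8], 0.53)]
gauge_grip [([159.5, 230.6], 0.98)]
gauge_slope [([187.3, 226.6], 0.87), ([361.7, 209.6], 0.16)]
tin [([326.1, 190.7], 0.86)]
pot [([278.6, 195.8], 0.82), ([324.8, 230.9], 0.71)]
```

```bash
cat > h.py <<'E'
import numpy as np, cv2
from station import r
def ray(c,px):
    # c: capture dict; returns origin, unit dir in the world
    d=np.array([(px[0]-c["cx"])/c["fx"],-(px[1]-c["cy"])/c["fy"],-1.])
    d=np.array(c["orientation"])@d
    return np.array(c["origin"]),d/np.linalg.norm(d)
def onz(c,px,z):
    o,d=ray(c,px); return o+d*(z-o[2])/d[2]
def tri(rays):
    A=sum(np.eye(3)-np.outer(d,d) for o,d in rays); b=sum((np.eye(3)-np.outer(d,d))@o for o,d in rays)
    p=np.linalg.solve(A,b); return p,max(np.linalg.norm(np.cross(p-o,d)) for o,d in rays)
def proj(c,p):
    q=np.array(c["orientation"]).T@(np.array(p)-c["origin"]); return np.array([c["cx"]+c["fx"]*q[0]/-q[2],c["cy"]-c["fy"]*q[1]/-q[2]])
def best(t,c):
    return [(np.array(x["centre"]),x["score"]) for x in r.pinpoint(t,c)]
E
python3 - <<'E'
from h import *
S=r.capture("scene");T=r.capture("top")
P={"ramp_base":((374,264.4),(363.2,212.1)),"hinge":((380.2,253.7),(361.7,209.5)),"lug":((307.2,213.3),(304.7,200.9)),
"gauge":((168.9,209.4),(181.1,231.3)),"grip":((147.9,177),(159.5,230.6)),"slope":((170,185.7),(187.3,226.6)),"tin":((333.5,230.1),(326.1,190.7)),"potA":((316.7,256.5),(324.8,230.9)),"potB":((279.5,221.6),(278.6,195.8))}
for k,(a,b) in P.items():
    p,e=tri([ray(S,a),ray(T,b)]);print(k,p.round(4),round(e,4))
a=cv2.resize(S["img"][130:330,80:480,::-1],(800,400),interpolation=cv2.INTER_CUBIC)
cv2.imwrite("pics/a.png",a)
b=cv2.resize(T["img"][110:310,120:420,::-1],(800,533),interpolation=cv2.INTER_CUBIC)
cv2.imwrite("pics/b.png",b)
E
```

```text
ramp_base [ 4.557e-01 -3.933e-01  3.000e-04] 0.0048
hinge [ 0.465  -0.3919  0.0223] 0.0052
lug [ 0.4812 -0.2002  0.0642] 0.0003
gauge [ 0.3957  0.1864 -0.0022] 0.0046
grip [0.3844 0.2378 0.0925] 0.0027
slope [0.3941 0.1612 0.0828] 0.0036
tin [ 0.5197 -0.2691  0.017 ] 0.009
potA [ 0.3943 -0.2684  0.0138] 0.0003
potB [ 0.5067 -0.119  -0.0013] 0.0071
```

View pics/a.png

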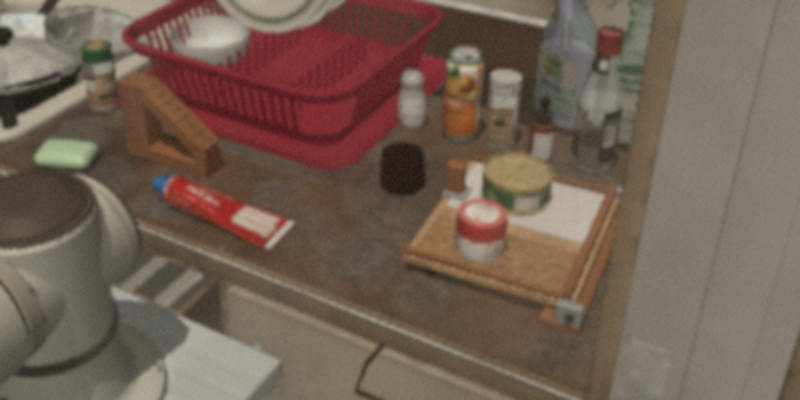

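View pics/b.png

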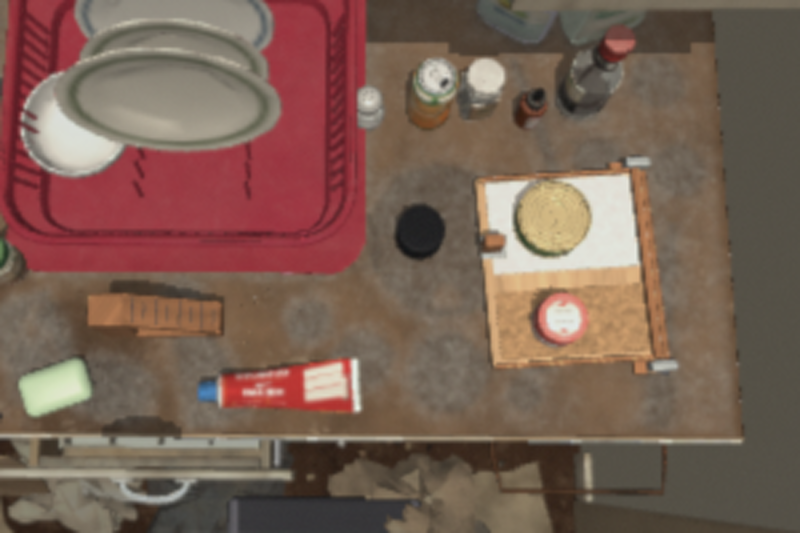

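The crops show the lug at scene px (307,213) and top px (305,201). The red and white pot on the cork is at scene (321,245), and its black look-alike stands on the worktop at scene (281,214), top (278,196). There is only one wedge, at scene (163,192), top (178,228). The second "gauge" hit at (114,210) is the soap, so I choose the brown lug on the white strip and the brown ticked wedge. Next I fit the poses.

```bash
cat >> h.py <<'E'
from scipy.optimize import least_squares
def Rz(a): return np.array([[np.cos(a),-np.sin(a),0],[np.sin(a),np.cos(a),0],[0,0,1]])
def fit(obs,x0):
    # obs: (cap, px, local point); planar pose x,y,yaw
    f=lambda v:np.concatenate([proj(c,Rz(v[2])@np.array(p)+[v[0],v[1],0])-px for c,px,p in obs])
    s=least_squares(f,x0,loss="soft_l1",f_scale=1.); return s.x,f(s.x).reshape(-1,2)
E
python3 - <<'E'
from h import *
S=r.capture("scene");T=r.capture("top")
L={"ramp_base":(0,0,0),"board_hinge":(0,0,.021),"board_lug":(-.03,-.191,.06),"board_edge":(.045,-.205,.015)}
G={"gauge":(0,0,0),"gauge_grip":(0,-.05,.095),"gauge_slope":(0,.02,.08)}
def get(D):
    o=[];n=[]
    for k,p in D.items():
        for c,nm in((S,"scene"),(T,"top")):
            b=best(k,nm)
            if b and b[0][1]>.5:o.append((c,b[0][0],p));n.append((k,nm))
    return o,n
cb=lambda x,y:np.array([120+x*.375-.3,110+y*.375-.3]); ca=lambda x,y:np.array([80+x/2,130+y/2])
o,n=get(L)
o+=[(T,cb(478,180),(-.115,-.205,.027)),(T,cb(496,366),(.115,-.205,.027)),(S,ca(405,254),(.115,-.205,.027))];n+=["tl","bl","sbl"]
x,e=fit(o,[.465,-.392,np.pi]);print("ramp",x.round(4));[print(a,b.round(1)) for a,b in zip(n,e)]
o,n=get(G)
o+=[(T,cb(88,296),(-.018,-.07,.115)),(T,cb(88,324),(.018,-.07,.115)),(T,cb(222,300),(-.018,.07,.045)),(T,cb(222,333),(.018,.07,.045))];n+=list("abcd")
g,e=fit(o,[.39,.186,np.pi]);print("gauge",g.round(4));[print(a,b.round(1)) for a,b in zip(n,e)]
print("lug",Rz(x[2])@[-.03,-.191,.06]+[x[0],x[1],0]);print("grip",Rz(g[2])@[0,-.05,.095]+[g[0],g[1],0])
for k in("tin","pot","salt","spice_jar","can","dropper"):
  for c,nm in((S,"scene"),(T,"top")):
    print(k,nm,[(onz(c,a,.027 if k in("tin","pot") else 0).round(3),round(s,2)) for a,s in best(k,nm)[:3]])
E
```

```text
ramp [ 0.4681 -0.3964  3.2076]
('ramp_base', 'scene') [ 4.1 -1.3]
('ramp_base', 'top') [-0.1 -3. ]
('board_hinge', 'scene') [ 0.1 -0.2]
('board_hinge', 'top') [1.1 0.6]
('board_lug', 'scene') [1.8 1.6]
('board_lug', 'top') [3.3 0.2]
('board_edge', 'scene') [-0.3  0.6]
('board_edge', 'top') [-0.9  2.4]
tl [-1.5 -0.8]
bl [-1.7  0.8]
sbl [-2.2 -1.9]
gauge [0.3936 0.1849 3.1689]
('gauge', 'scene') [-3.7 -3.8]
('gauge', 'top') [-1.7  0.2]
('gauge_grip', 'scene') [-0.5  0.4]
('gauge_grip', 'top') [ 2.9 -5.4]
('gauge_slope', 'scene') [-0.  -0.6]
('gauge_slope', 'top') [ 1.5 -0.7]
a [ 0.4 -0.3]
b [0.1 1.4]
c [0.  0.7]
d [ 0.  -0.2]
lug [ 0.48544847 -0.20379002  0.06      ]
grip [0.39226747 0.23492232 0.095     ]
tin scene []
tin top [(array([ 0.513, -0.271,  0.027]), 0.82)]
pot scene [(array([ 0.46 , -0.135,  0.027]), 0.98), (array([ 0.385, -0.27 ,  0.027]), 0.96)]
pot top [(array([ 0.497, -0.122,  0.027]), 0.83), (array([ 0.394, -0.277,  0.027]), 0.71), (array([0.453, 0.373, 0.027]), 0.57)]
salt scene [(array([ 0.644, -0.063,  0.   ]), 0.91)]
salt top [(array([ 0.65 , -0.054,  0.   ]), 0.69)]
spice_jar scene [(array([ 0.659, -0.197,  0.   ]), 0.85), (array([0.459, 0.377, 0.   ]), 0.84)]
spice_jar top [(array([0.466, 0.383, 0.   ]), 0.67), (array([ 0.663, -0.188,  0.   ]), 0.56)]
can scene [(array([ 0.642, -0.135,  0.   ]), 0.63)]
can top [(array([ 0.65 , -0.131,  0.   ]), 0.59)]
dropper scene [(array([ 0.657, -0.256,  0.   ]), 0.85)]
dropper top [(array([ 0.652, -0.257,  0.   ]), 0.43)]
```

Call:
move_arm(
  series=[
    [[0, 0, 0], [0.05, 0.07, 0], 0.7],
    [[0, 0, 0], [0.055, 0.08, 0], 0.7],
    [[0, 0, 0], [0.055, 0.08, 0], 0.7],
    [[0, 0, 0], [0.055, 0.08, 0], 0.7],
    [[0, 0, 0], [0.055, 0.08, 0], 0.7],
    [[0, 0, 0], [0.055, 0.08, 0], 0.7],
    [[0, 0, 0], [0.055, 0.08, 0], 0.7],
    [[0, 0, 0], [0.055, 0.08, 0], 0.7],
    [[0, 0, 0], [0.055, 0.08, 0], 0.7],
    [[0, 0, 0], [0.055, 0.08, 0], 0.7],
    [[0, 0, 0], [0.055, 0.08, 0], 0.7],
    [[0, 0, 0], [0.055, 0.08, 0], 0.7],
  ],
)

```text
time_s: 3.7
tcp_pos: [0.3544, 0.064, 0.198]
ee_rot: [[0.97, -0.242, 0.002], [-0.242, -0.97, 0.001], [0.002, -0.002, -1.0]]
wrist_force: [1.0, 0.5, 0.2]
gripper_width: 0.701
gripper_force: 0.0
```

Call:
move_arm(
  series=[
    [[0, 0, 1], [0, 0, 0], 0.7],
    [[0, 0, 1], [0, 0, 0], 0.7],
    [[0, 0, 1], [0, 0, 0], 0.7],
    [[0, 0, 1], [0, 0, 0], 0.7],
    [[0, 0, 1], [0, 0, 0], 0.7],
    [[0, 0, 1], [0, 0, 0], 0.7],
    [[0, 0, 1], [0, 0, 0], 0.7],
    [[0, 0, 1], [0, 0, 0], 0.7],
    [[0, 0, 1], [0, 0, 0], 0.7],
    [[0, 0, 1], [0, 0, 0], 0.7],
    [[0, 0, 1], [0, 0, 0], 0.7],
    [[0, 0, 1], [0, 0, 0], 0.7],
  ],
)

```text
time_s: 4.9
tcp_pos: [0.3541, 0.0658, 0.1976]
ee_rot: [[0.121, -0.993, 0.001], [-0.993, -0.121, 0.0], [-0.0, -0.001, -1.0]]
wrist_force: [0.8, 0.2, 0.6]
gripper_width: 0.7
gripper_force: 0.0
```

```bash
cat >> h.py <<'E'
def to(target):  # tool-axis shift (fractions) and yaw of tool y to go
    s=r.sense();R=s["ee_rot"];print("t",round(s["time_s"],2),"tcp",s["tcp_pos"].round(4),"F",s["wrist_force"].round(1),"w",round(s["gripper_width"],3),"gf",round(s["gripper_force"],1),"yawY",np.degrees(np.arctan2(R[1,1],R[0,1])).round(2))
    print("shift frac",((R.T@(np.array(target)-s["tcp_pos"]))/.5).round(3))
E
python3 -c "
from h import *
to([.483,-.200,.15])"
```

```text
t 4.9 tcp [0.3541 0.0658 0.1976] F [0.8 0.2 0.6] w 0.7 gf 0.0 yawY -173.07
shift frac [ 0.559 -0.192  0.095]
```

Call:
move_arm(
  series=[
    [[0, 0, 0.55], [0.07, -0.02, 0], 0.6],
    [[0, 0, 0], [0.08, -0.025, 0], 0.6],
    [[0, 0, 0], [0.08, -0.025, 0], 0.6],
    [[0, 0, 0], [0.08, -0.025, 0], 0.6],
    [[0, 0, 0], [0.08, -0.025, 0], 0.6],
    [[0, 0, 0], [0.08, -0.025, 0], 0.6],
    [[0, 0, 0], [0.07, -0.02, 0.0], 0.6],
    [[0, 0, 0], [0, 0, 0.05], 0.6],
    [[0, 0, 0], [0, 0, 0.04], 0.6],
    [[0, 0, 0], [0, 0, 0], 0.6],
  ],
)

```text
time_s: 5.9
tcp_pos: [0.4549, -0.197, 0.1497]
ee_rot: [[0.068, -0.998, -0.006], [-0.998, -0.068, 0.001], [-0.002, 0.006, -1.0]]
wrist_force: [-0.2, 0.1, 0.1]
gripper_width: 0.599
gripper_force: 0.0
```

Run:
```python
from h import *
to([.483,-.200,.041])
S=r.capture("scene");T=r.capture("top")
a=cv2.resize(S["img"][150:300,240:420,::-1],(480,400),interpolation=cv2.INTER_CUBIC)
b=cv2.resize(T["img"][140:260,250:390,::-1],(467,400),interpolation=cv2.INTER_CUBIC)[:,:320]
cv2.imwrite("pics/c.png",np.hstack([a,b]))
R=r.sense()["ee_rot"];p=r.sense()["tcp_pos"]
print("tcp px",proj(S,p),proj(T,p))
for n in("scene","top"):print(best("board_lug",n)[:2])
```

```text
t 5.9 tcp [ 0.4549 -0.197   0.1497] F [-0.2  0.1  0.1] w 0.599 gf 0.0 yawY -176.08
shift frac [ 0.01  -0.057  0.217]
tcp px [304.00115276 186.23129451] [308.44622283 202.87692059]
[(array([306.3, 214.5]), 0.62)]
[(array([303. , 203.8]), 0.78)]
```

View pics/c.png

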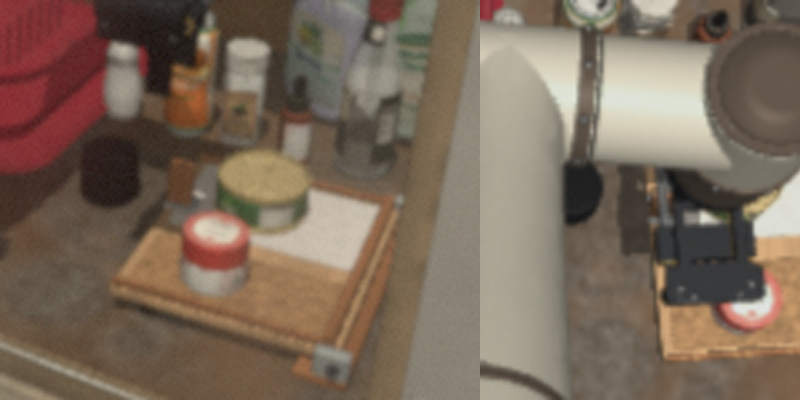

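The grey-silver finger is above the board at scene crop (205,50), and the brown lug is at crop (182,180), px (308,217). The pot and tin are untouched and well below the gripper body. I now shift to the lug and go down.

Call:
move_arm(
  series=[
    [[0, 0, 0], [0.004, -0.03, 0], 0.6],
    [[0, 0, 0], [0.004, -0.027, 0], 0.6],
    [[0, 0, 0], [0, 0, 0.05], 0.6],
    [[0, 0, 0], [0, 0, 0.05], 0.6],
    [[0, 0, 0], [0, 0, 0.04], 0.6],
    [[0, 0, 0], [0, 0, 0.03], 0.6],
    [[0, 0, 0], [0, 0, 0.03], 0.6],
    [[0, 0, 0], [0, 0, 0.017], 0.6],
    [[0, 0, 0], [0, 0, 0], 0.6],
    [[0, 0, 0], [0, 0, 0], 0.6],
  ],
)

```text
time_s: 7.1
tcp_pos: [0.4867, -0.1991, 0.0445]
ee_rot: [[0.07, -0.998, 0.001], [-0.998, -0.07, -0.0], [0.0, -0.001, -1.0]]
wrist_force: [1.0, -0.3, 0.7]
gripper_width: 0.6
gripper_force: 0.0
```

Run:
```python
from h import *
to([.482,-.200,.041])
S=r.capture("scene")
a=cv2.resize(S["img"][150:270,250:370,::-1],(600,600),interpolation=cv2.INTER_CUBIC)
cv2.imwrite("pics/d.png",a)
```

```text
t 7.1 tcp [ 0.4867 -0.1991  0.0445] F [ 1.  -0.3  0.7] w 0.6 gf 0.0 yawY -175.96
shift frac [0.001 0.01  0.007]
```

View pics/d.png

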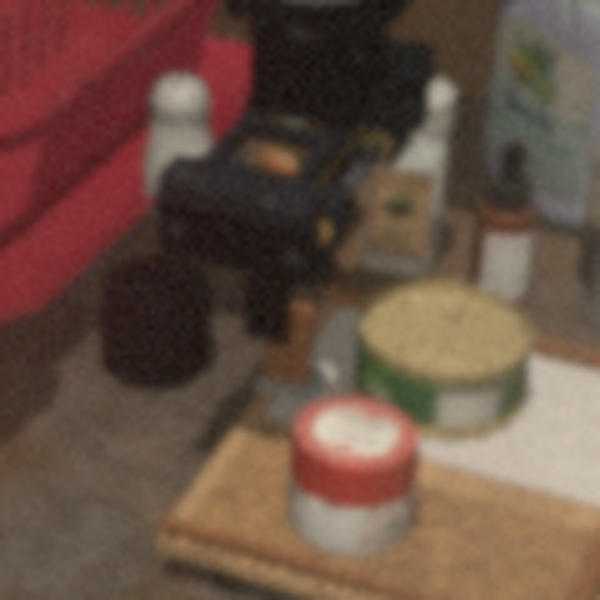

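Run:
```python
from h import *
S=r.capture("scene")
f=lambda p:((proj(S,p)-[250,150])*5).round()
print("near tip",f([.461,-.2007,.0445]),"far",f([.512,-.198,.0445]),"tcp",f([.4867,-.199,.0445]))
for x in(-.038,-.022):
  for y in(-.203,-.179):
    for z in(.027,.072):
      print(x,y,z,f(Rz(3.2076)@[x,y,z]+[.4681,-.3964,0]))
```

```text
near tip [267. 369.] far [304. 320.] tcp [286. 344.]
-0.038 -0.203 0.027 [275. 363.]
-0.038 -0.203 0.072 [280. 288.]
-0.038 -0.179 0.027 [319. 374.]
-0.038 -0.179 0.072 [325. 300.]
-0.022 -0.203 0.027 [263. 378.]
-0.022 -0.203 0.072 [268. 303.]
-0.022 -0.179 0.027 [308. 390.]
-0.022 -0.179 0.072 [314. 315.]
```

Call:
move_arm(
  series=[
    [[0, 0, 0], [0, 0.006, 0.006], 0.6],
    [[0, 0, 0], [0, 0, 0], 0.4],
    [[0, 0, 0], [0, 0, 0], 0.3],
    [[0, 0, 0], [0, 0, 0], 0.2],
    [[0, 0, 0], [0, 0, 0], 0],
    [[0, 0, 0], [0, 0, 0], 0],
    [[0, 0, 0], [0, 0, 0], 0],
  ],
)

```text
time_s: 7.9
tcp_pos: [0.4851, -0.1992, 0.0411]
ee_rot: [[0.07, -0.998, 0.005], [-0.998, -0.07, -0.0], [0.001, -0.005, -1.0]]
wrist_force: [4.1, 0.3, -2.6]
gripper_width: 0.178
gripper_force: 30.0
```

Call:
move_arm(
  series=[
    [[0, 0, 0], [0.0006, 0, -0.003], 0],
    [[0, 0, 0], [0.0012, 0, -0.0059], 0],
    [[0, 0, 0], [0.0013, 0, -0.0059], 0],
    [[0, 0, 0], [0.0014, 0, -0.0059], 0],
    [[0, 0, 0], [0.0015, 0, -0.0058], 0],
    [[0, 0, 0], [0.0016, 0, -0.0058], 0],
    [[0, 0, 0], [0.0017, 0, -0.0058], 0],
    [[0, 0, 0], [0.0018, 0, -0.0058], 0],
    [[0, 0, 0], [0.0019, 0, -0.0057], 0],
    [[0, 0, 0], [0.002, 0, -0.0057], 0],
    [[0, 0, 0], [0.0021, 0, -0.0057], 0],
    [[0, 0, 0], [0.0011, 0, -0.003], 0],
  ],
)

```text
time_s: 9.1
tcp_pos: [0.4858, -0.2091, 0.0719]
ee_rot: [[0.07, -0.998, 0.004], [-0.998, -0.07, -0.001], [0.001, -0.004, -1.0]]
wrist_force: [7.8, -5.0, -12.3]
gripper_width: 0.176
gripper_force: 30.0
```

```bash
cat >> h.py <<'E'
RP=np.array([.4681,-.3964,3.2076])
def theta():
    s=r.sense()["tcp_pos"]; h=s[2]+.019-.021; d=abs(s[1]-RP[1])
    return np.arctan2(h,d)-np.arctan2(.039,.1973)
def board(p,th):  # board frame -> world
    c,s=np.cos(th),np.sin(th); p=np.array(p)
    q=np.array([p[0],p[1]*c+p[2]*s,-p[1]*s+p[2]*c+.021])
    return Rz(RP[2])@q+[RP[0],RP[1],0]
def status(save=None):
    th=theta(); s=r.sense(); print("t",round(s["time_s"],2),"theta",round(th,3),"tcp",s["tcp_pos"].round(4),"F",s["wrist_force"].round(1),"w",round(s["gripper_width"],3))
    for n in("scene","top"):
        c=r.capture(n)
        for k,x,ys,z in(("tin",-.053,(-.12,-.105,-.058),.026),("pot",.065,(-.133,-.117,-.103),.031)):
            m=[q for q in r.cut_out(k,n)]
            pr=[proj(c,board((x,y,z),th)).round(1).tolist() for y in ys]
            print(n,k,[(np.round(q["centre"],1).tolist(),int(q["pixels"].sum()),round(q["score"],2)) for q in m[:3]],"pred",pr)
        if save: cv2.imwrite(f"pics/{save}_{n}.png",c["img"][:,:,::-1])
E
python3 -c "
from h import *
status('e')"
```

```text
t 9.1 theta 0.162 tcp [ 0.4858 -0.2091  0.0719] F [  7.8  -5.  -12.3] w 0.176
scene tin [([339.5, 215.4], 944, 0.83), ([350.2, 245.2], 3982, 0.66)] pred [[341.6, 215.4], [347.3, 217.7], [365.5, 225.0]]
scene pot [([280.3, 213.6], 520, 0.89), ([321.9, 240.6], 704, 0.82)] pred [[321.3, 236.6], [327.8, 239.4], [333.6, 241.8]]
top tin [([338.4, 195.8], 169, 0.52)] pred [[329.9, 190.7], [334.5, 190.6], [348.7, 190.3]]
top pot [([331.5, 230.5], 337, 0.58), ([282.0, 194.4], 135, 0.5)] pred [[330.6, 228.3], [335.6, 228.1], [339.9, 227.9]]
```

Call:
move_arm(
  series=[
    [[0, 0, 0], [0.0015, 0, -0.0037], 0],
    [[0, 0, 0], [0.0015, 0, -0.0037], 0],
    [[0, 0, 0], [0.0015, 0, -0.0037], 0],
    [[0, 0, 0], [0.0015, 0, -0.0037], 0],
    [[0, 0, 0], [0.0015, 0, -0.0037], 0],
    [[0, 0, 0], [0, 0, 0], 0],
    [[0, 0, 0], [0, 0, 0], 0],
    [[0, 0, 0], [0, 0, 0], 0],
  ],
)

```text
time_s: 10.2
tcp_pos: [0.4861, -0.213, 0.0811]
ee_rot: [[0.07, -0.998, 0.004], [-0.998, -0.07, -0.001], [0.002, -0.004, -1.0]]
wrist_force: [7.4, -6.4, -11.6]
gripper_width: 0.175
gripper_force: 30.0
```

```bash
python3 -c "
from h import *
status()"
```

```text
t 10.2 theta 0.212 tcp [ 0.4861 -0.213   0.0811] F [  7.4  -6.4 -11.6] w 0.175
scene tin [([340.5, 216.5], 902, 0.68)] pred [[342.7, 213.7], [348.4, 216.3], [366.3, 224.3]]
scene pot [([325.0, 241.5], 694, 0.72), ([279.8, 212.5], 540, 0.57), ([159.0, 198.1], 1625, 0.39)] pred [[322.7, 234.7], [329.1, 237.7], [334.8, 240.4]]
top tin [([339.7, 196.1], 161, 0.57), ([176.7, 225.7], 751, 0.42)] pred [[331.1, 190.3], [335.6, 190.2], [349.5, 190.0]]
top pot [([333.8, 232.3], 363, 0.79), ([280.8, 194.4], 68, 0.53)] pred [[331.9, 228.0], [336.8, 227.8], [341.1, 227.7]]
```

Call:
move_arm(
  series=[
    [[0, 0, 0], [0.0016, 0, -0.0037], 0],
    [[0, 0, 0], [0.0016, 0, -0.0037], 0],
    [[0, 0, 0], [0, 0, 0], 0],
    [[0, 0, 0], [0, 0, 0], 0],
    [[0, 0, 0], [0, 0, 0], 0],
    [[0, 0, 0], [0, 0, 0], 0],
  ],
)

```text
time_s: 11.1
tcp_pos: [0.4862, -0.2147, 0.0847]
ee_rot: [[0.07, -0.998, 0.004], [-0.998, -0.07, -0.001], [0.002, -0.004, -1.0]]
wrist_force: [8.0, -6.8, -11.3]
gripper_width: 0.181
gripper_force: 30.0
```

```bash
python3 -c "
from h import *
status()"
```

```text
t 11.1 theta 0.232 tcp [ 0.4862 -0.2147  0.0847] F [  8.   -6.8 -11.3] w 0.181
scene tin [([341.9, 215.1], 928, 0.58)] pred [[343.2, 213.1], [348.8, 215.7], [366.7, 224.1]]
scene pot [([279.3, 213.4], 503, 0.88), ([322.8, 239.6], 755, 0.73)] pred [[323.2, 233.9], [329.7, 237.1], [335.3, 239.8]]
top tin [([338.3, 196.3], 150, 0.44)] pred [[331.5, 190.1], [336.0, 190.0], [349.8, 190.0]]
top pot [([283.9, 193.4], 74, 0.62), ([333.4, 231.8], 322, 0.55)] pred [[332.5, 227.9], [337.3, 227.7], [341.6, 227.6]]
```

Call:
move_arm(
  series=[
    [[0, 0, 0], [0.0017, 0, -0.0037], 0],
    [[0, 0, 0], [0.0017, 0, -0.0037], 0],
    [[0, 0, 0], [0, 0, 0], 0],
    [[0, 0, 0], [0, 0, 0], 0],
    [[0, 0, 0], [0, 0, 0], 0],
    [[0, 0, 0], [0, 0, 0], 0],
  ],
)

```text
time_s: 12.0
tcp_pos: [0.4863, -0.2165, 0.0883]
ee_rot: [[0.07, -0.998, 0.004], [-0.998, -0.07, -0.001], [0.002, -0.004, -1.0]]
wrist_force: [8.6, -7.3, -11.7]
gripper_width: 0.176
gripper_force: 30.0
```

```bash
python3 -c "
from h import *
status()"
```

```text
t 12.0 theta 0.252 tcp [ 0.4863 -0.2165  0.0883] F [  8.6  -7.3 -11.7] w 0.176
scene tin [([340.3, 214.1], 944, 0.92), ([349.8, 248.3], 4633, 0.66), ([348.9, 245.4], 3908, 0.56)] pred [[343.7, 212.4], [349.3, 215.1], [367.1, 223.8]]
scene pot [([280.6, 213.0], 520, 0.97), ([324.4, 240.1], 766, 0.77), ([351.6, 250.4], 4362, 0.57)] pred [[323.8, 233.2], [330.2, 236.4], [335.9, 239.3]]
top tin [([339.1, 194.3], 134, 0.6)] pred [[332.1, 189.9], [336.5, 189.9], [350.2, 189.9]]
top pot [([335.2, 231.0], 366, 0.82), ([285.4, 194.5], 48, 0.63)] pred [[333.1, 227.7], [337.9, 227.6], [342.1, 227.5]]
```

Call:
move_arm(
  series=[
    [[0, 0, 0], [0.0018, 0, -0.0036], 0],
    [[0, 0, 0], [0.0018, 0, -0.0036], 0],
    [[0, 0, 0], [0, 0, 0], 0],
    [[0, 0, 0], [0, 0, 0], 0],
    [[0, 0, 0], [0, 0, 0], 0],
    [[0, 0, 0], [0, 0, 0], 0],
  ],
)

```text
time_s: 12.9
tcp_pos: [0.4864, -0.2182, 0.0919]
ee_rot: [[0.07, -0.998, 0.004], [-0.998, -0.07, -0.001], [0.002, -0.004, -1.0]]
wrist_force: [7.5, -7.0, -12.8]
gripper_width: 0.173
gripper_force: 30.0
```

```bash
python3 -c "
from h import *
status()"
```

```text
t 12.9 theta 0.272 tcp [ 0.4864 -0.2182  0.0919] F [  7.5  -7.  -12.8] w 0.173
scene tin [([342.6, 214.1], 941, 0.93)] pred [[344.3, 211.8], [349.8, 214.6], [367.4, 223.5]]
scene pot [([323.7, 240.1], 728, 0.95), ([280.0, 214.3], 482, 0.65)] pred [[324.5, 232.5], [330.8, 235.8], [336.4, 238.7]]
top tin [([283.1, 140.1], 145, 0.68), ([341.0, 193.0], 146, 0.61), ([301.2, 142.0], 175, 0.52)] pred [[332.6, 189.7], [336.9, 189.7], [350.5, 189.8]]
top pot [([333.0, 232.5], 376, 0.79)] pred [[333.6, 227.6], [338.4, 227.5], [342.6, 227.4]]
```

Call:
move_arm(
  series=[
    [[0, 0, 0], [0.0018, 0, -0.0036], 0],
    [[0, 0, 0], [0.0018, 0, -0.0036], 0],
    [[0, 0, 0], [0, 0, 0], 0],
    [[0, 0, 0], [0, 0, 0], 0],
    [[0, 0, 0], [0, 0, 0], 0],
    [[0, 0, 0], [0, 0, 0], 0],
  ],
)

```text
time_s: 13.8
tcp_pos: [0.4866, -0.2202, 0.0953]
ee_rot: [[0.07, -0.998, 0.004], [-0.998, -0.07, -0.002], [0.002, -0.004, -1.0]]
wrist_force: [8.4, -7.9, -13.8]
gripper_width: 0.175
gripper_force: 30.0
```

```bash
python3 -c "
from h import *
status()"
```

```text
t 13.8 theta 0.292 tcp [ 0.4866 -0.2202  0.0953] F [  8.4  -7.9 -13.8] w 0.175
scene tin [([344.5, 213.8], 935, 0.79)] pred [[344.8, 211.2], [350.3, 214.1], [367.8, 223.3]]
scene pot [([323.1, 237.0], 755, 0.84), ([279.5, 212.2], 512, 0.68), ([336.4, 183.7], 332, 0.52)] pred [[325.1, 231.8], [331.4, 235.2], [337.0, 238.2]]
top tin [([340.2, 195.1], 119, 0.53)] pred [[333.1, 189.5], [337.4, 189.6], [350.8, 189.7]]
top pot [([338.2, 230.1], 396, 0.88), ([282.4, 195.1], 32, 0.46)] pred [[334.3, 227.5], [339.0, 227.4], [343.1, 227.3]]
```

Call:
move_arm(
  series=[
    [[0, 0, 0], [0.0019, 0, -0.0036], 0],
    [[0, 0, 0], [0.0019, 0, -0.0036], 0],
    [[0, 0, 0], [0, 0, 0], 0],
    [[0, 0, 0], [0, 0, 0], 0],
    [[0, 0, 0], [0, 0, 0], 0],
    [[0, 0, 0], [0, 0, 0], 0],
    [[0, 0, 0], [0, 0, 0], 0],
  ],
)

```text
time_s: 14.8
tcp_pos: [0.4867, -0.2221, 0.0988]
ee_rot: [[0.07, -0.998, 0.004], [-0.998, -0.07, -0.002], [0.002, -0.004, -1.0]]
wrist_force: [8.8, -6.6, -13.3]
gripper_width: 0.171
gripper_force: 30.0
```

```bash
python3 -c "
from h import *
status()"
```

```text
t 14.8 theta 0.312 tcp [ 0.4867 -0.2221  0.0988] F [  8.8  -6.6 -13.3] w 0.171
scene tin [([342.6, 211.9], 962, 0.61), ([163.2, 197.4], 1635, 0.58)] pred [[345.4, 210.6], [350.9, 213.6], [368.2, 223.1]]
scene pot [([326.8, 237.9], 777, 0.9), ([279.9, 214.6], 458, 0.81)] pred [[325.8, 231.1], [332.1, 234.6], [337.6, 237.7]]
top tin [([346.7, 222.0], 2304, 0.27)] pred [[333.6, 189.4], [337.9, 189.4], [351.2, 189.6]]
top pot [([338.5, 226.6], 373, 0.66)] pred [[334.9, 227.3], [339.6, 227.2], [343.7, 227.2]]
```

Call:
move_arm(
  series=[
    [[0, 0, 0], [0.002, 0, -0.0036], 0],
    [[0, 0, 0], [0.002, 0, -0.0036], 0],
    [[0, 0, 0], [0, 0, 0], 0],
    [[0, 0, 0], [0, 0, 0], 0],
    [[0, 0, 0], [0, 0, 0], 0],
    [[0, 0, 0], [0, 0, 0], 0],
    [[0, 0, 0], [0, 0, 0], 0],
  ],
)

```text
time_s: 15.8
tcp_pos: [0.4868, -0.2241, 0.1023]
ee_rot: [[0.07, -0.998, 0.004], [-0.998, -0.07, -0.002], [0.002, -0.004, -1.0]]
wrist_force: [8.6, -8.3, -12.8]
gripper_width: 0.177
gripper_force: 30.0
```

```bash
python3 -c "
from h import *
status()"
```

```text
t 15.8 theta 0.332 tcp [ 0.4868 -0.2241  0.1023] F [  8.6  -8.3 -12.8] w 0.177
scene tin [([345.2, 209.5], 1016, 0.92)] pred [[346.0, 209.9], [351.4, 213.0], [368.6, 222.8]]
scene pot [([327.4, 237.3], 828, 0.98), ([280.1, 213.4], 536, 0.92)] pred [[326.5, 230.4], [332.7, 234.0], [338.2, 237.2]]
top tin [([345.6, 193.6], 144, 0.42)] pred [[334.2, 189.2], [338.4, 189.3], [351.5, 189.5]]
top pot [([337.1, 226.5], 362, 0.67)] pred [[335.5, 227.2], [340.2, 227.1], [344.2, 227.1]]
```

Call:
move_arm(
  series=[
    [[0, 0, 0], [0.002, 0, -0.0035], 0],
    [[0, 0, 0], [0.002, 0, -0.0035], 0],
    [[0, 0, 0], [0, 0, 0], 0],
    [[0, 0, 0], [0, 0, 0], 0],
    [[0, 0, 0], [0, 0, 0], 0],
    [[0, 0, 0], [0, 0, 0], 0],
    [[0, 0, 0], [0, 0, 0], 0],
  ],
)

```text
time_s: 16.8
tcp_pos: [0.487, -0.2261, 0.1057]
ee_rot: [[0.069, -0.998, 0.004], [-0.998, -0.069, -0.002], [0.002, -0.004, -1.0]]
wrist_force: [9.2, -8.1, -14.5]
gripper_width: 0.176
gripper_force: 30.0
```

```bash
python3 -c "
from h import *
status('f')"
```

```text
t 16.8 theta 0.352 tcp [ 0.487  -0.2261  0.1057] F [  9.2  -8.1 -14.5] w 0.176
scene tin [([345.1, 210.5], 985, 0.78)] pred [[346.6, 209.4], [351.9, 212.5], [369.0, 222.6]]
scene pot [([280.4, 212.7], 490, 0.92), ([328.2, 235.8], 751, 0.8)] pred [[327.2, 229.7], [333.4, 233.4], [338.8, 236.7]]
top tin [([344.2, 195.3], 97, 0.4)] pred [[334.7, 189.0], [338.9, 189.1], [351.9, 189.4]]
top pot [([337.9, 226.6], 387, 0.75)] pred [[336.2, 227.1], [340.8, 227.0], [344.8, 227.0]]
```

Call:
move_arm(
  series=[
    [[0, 0, 0], [0.0021, 0, -0.0035], 0],
    [[0, 0, 0], [0.0021, 0, -0.0035], 0],
    [[0, 0, 0], [0, 0, 0], 0],
    [[0, 0, 0], [0, 0, 0], 0],
    [[0, 0, 0], [0, 0, 0], 0],
    [[0, 0, 0], [0, 0, 0], 0],
    [[0, 0, 0], [0, 0, 0], 0],
  ],
)

```text
time_s: 17.8
tcp_pos: [0.4871, -0.2282, 0.1091]
ee_rot: [[0.069, -0.998, 0.004], [-0.998, -0.069, -0.002], [0.002, -0.004, -1.0]]
wrist_force: [8.6, -8.5, -14.5]
gripper_width: 0.174
gripper_force: 30.0
```

```bash
python3 -c "
from h import *
status('g')
a=cv2.imread('pics/g_scene.png')[150:300,250:420];cv2.imwrite('pics/g1.png',cv2.resize(a,None,fx=4,fy=4,interpolation=cv2.INTER_CUBIC)[:,:])"
```

```text
t 17.8 theta 0.372 tcp [ 0.4871 -0.2282  0.1091] F [  8.6  -8.5 -14.5] w 0.174
scene tin [] pred [[347.2, 208.8], [352.5, 212.0], [369.4, 222.4]]
scene pot [([282.9, 215.0], 524, 0.98), ([116.4, 208.8], 387, 0.71), ([307.5, 192.4], 224, 0.61)] pred [[327.9, 229.0], [334.0, 232.9], [339.5, 236.3]]
top tin [([342.8, 195.6], 128, 0.43)] pred [[335.3, 188.8], [339.5, 189.0], [352.2, 189.4]]
top pot [([338.7, 230.7], 402, 0.9), ([177.7, 227.1], 740, 0.3)] pred [[336.9, 226.9], [341.4, 226.9], [345.3, 226.9]]
```

View pics/g1.png

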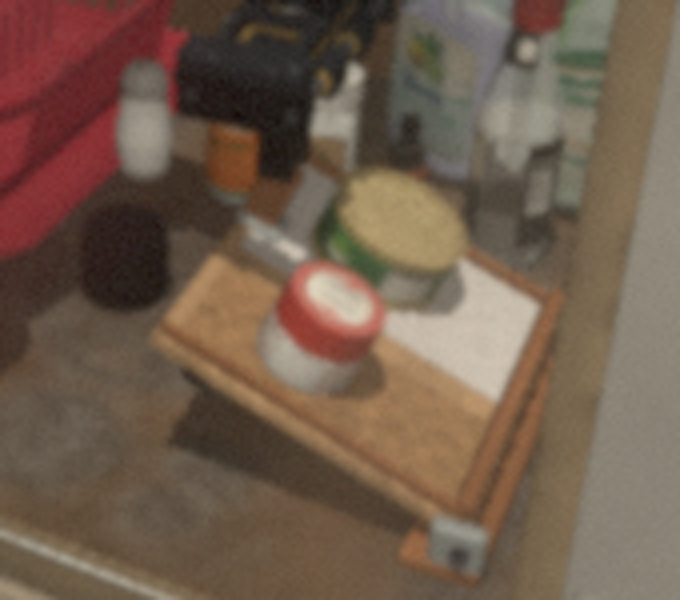

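The board is raised to about 0.37 rad. The tin, at crop (395,235), is still at its starting place and so is the pot (322,325), so I continue lifting.

Call:
move_arm(
  series=[
    [[0, 0, 0], [0.0021, 0, -0.0034], 0],
    [[0, 0, 0], [0.0021, 0, -0.0034], 0],
    [[0, 0, 0], [0, 0, 0], 0],
    [[0, 0, 0], [0, 0, 0], 0],
    [[0, 0, 0], [0, 0, 0], 0],
    [[0, 0, 0], [0, 0, 0], 0],
    [[0, 0, 0], [0, 0, 0], 0],
  ],
)

```text
time_s: 18.8
tcp_pos: [0.4873, -0.2304, 0.1124]
ee_rot: [[0.069, -0.998, 0.004], [-0.998, -0.069, -0.002], [0.002, -0.004, -1.0]]
wrist_force: [8.8, -9.1, -15.0]
gripper_width: 0.175
gripper_force: 30.0
```

```bash
python3 -c "
from h import *
status()"
```

```text
t 18.8 theta 0.392 tcp [ 0.4873 -0.2304  0.1124] F [  8.8  -9.1 -15. ] w 0.175
scene tin [([358.4, 216.0], 1002, 0.89)] pred [[347.8, 208.2], [353.1, 211.6], [369.8, 222.2]]
scene pot [([282.1, 213.7], 521, 0.74), ([159.1, 196.2], 1632, 0.63)] pred [[328.6, 228.4], [334.7, 232.4], [340.1, 235.8]]
top tin [([352.8, 191.6], 396, 0.57)] pred [[335.9, 188.7], [340.0, 188.8], [352.6, 189.3]]
top pot [([339.2, 230.7], 342, 0.64)] pred [[337.6, 226.8], [342.0, 226.8], [345.9, 226.8]]
```

The tin is now sliding, so I wait.

Call:
move_arm(
  series=[
    [[0, 0, 0], [0, 0, 0], 0],
    [[0, 0, 0], [0, 0, 0], 0],
    [[0, 0, 0], [0, 0, 0], 0],
    [[0, 0, 0], [0, 0, 0], 0],
    [[0, 0, 0], [0, 0, 0], 0],
    [[0, 0, 0], [0, 0, 0], 0],
  ],
)

```text
time_s: 19.7
tcp_pos: [0.4872, -0.2303, 0.1124]
ee_rot: [[0.069, -0.998, 0.004], [-0.998, -0.069, -0.002], [0.002, -0.004, -1.0]]
wrist_force: [10.1, -7.6, -15.6]
gripper_width: 0.175
gripper_force: 30.0
```

```bash
python3 -c "
from h import *
status('i')
a=cv2.imread('pics/i_scene.png')[150:300,250:420];cv2.imwrite('pics/i1.png',cv2.resize(a,None,fx=4,fy=4,interpolation=cv2.INTER_CUBIC))"
```

```text
t 19.7 theta 0.391 tcp [ 0.4872 -0.2303  0.1124] F [ 10.1  -7.6 -15.6] w 0.175
scene tin [([367.2, 223.4], 1007, 0.63)] pred [[347.8, 208.2], [353.1, 211.6], [369.8, 222.2]]
scene pot [([331.1, 233.1], 765, 0.79), ([282.1, 217.1], 484, 0.66), ([341.5, 240.8], 3846, 0.52)] pred [[328.6, 228.4], [334.7, 232.4], [340.1, 235.8]]
top tin [([354.9, 194.0], 450, 0.93)] pred [[335.9, 188.7], [340.0, 188.8], [352.6, 189.3]]
top pot [([342.2, 226.2], 388, 0.6), ([346.1, 219.2], 1839, 0.27)] pred [[337.5, 226.8], [342.0, 226.8], [345.9, 226.8]]
```

View pics/i1.png

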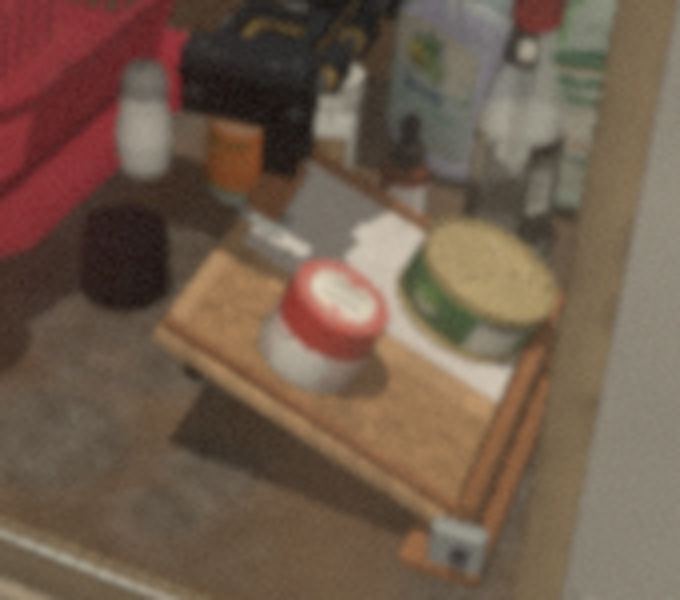

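The tin sits at the stop, at crop (480,290). The pot (322,325) is unmoved on the cork. I release the lug and rise.

Call:
move_arm(
  series=[
    [[0, 0, 0], [0, 0, 0], 0.25],
    [[0, 0, 0], [0, 0, 0], 0.4],
    [[0, 0, 0], [0, 0, 0], 0.6],
    [[0, 0, 0], [0, 0, 0], 0.7],
    [[0, 0, 0], [0, 0, -0.02], 0.7],
    [[0, 0, 0], [0, 0, -0.05], 0.7],
    [[0, 0, 0], [0, 0, -0.06], 0.7],
    [[0, 0, 0], [0, 0, -0.06], 0.7],
    [[0, 0, 0], [0, 0, -0.03], 0.8],
    [[0, 0, 0], [-0.05, 0, 0], 0.8],
    [[0, 0, 0], [-0.08, 0.01, 0], 0.8],
    [[0, 0, 0], [-0.08, 0.02, 0], 0.8],
  ],
)

```text
time_s: 21.2
tcp_pos: [0.4626, -0.1245, 0.2252]
ee_rot: [[0.068, -0.998, 0.001], [-0.998, -0.068, -0.0], [0.0, -0.001, -1.0]]
wrist_force: [0.4, 1.1, -0.1]
gripper_width: 0.794
gripper_force: 0.0
```

```bash
python3 -c "
from h import *
to([.392,.235,.2])
S=r.capture('scene');T=r.capture('top')
G={'gauge':(0,0,0),'gauge_grip':(0,-.05,.095),'gauge_slope':(0,.02,.08)}
o=[];n=[]
for k,p in G.items():
  for c,nm in((S,'scene'),(T,'top')):
    b=best(k,nm)
    if b: o.append((c,b[0][0],p));n.append((k,nm,round(b[0][1],2)))
v,e=fit(o,[.39,.186,np.pi]);print(v.round(4));[print(a,q.round(1)) for a,q in zip(n,e)]
for k in('tin','pot'):
  for nm in('scene','top'):print(k,nm,[np.round(q['centre'],1) for q in r.cut_out(k,nm)])
# board edge height
for nm in('scene','top'):print(best('board_edge',nm),best('board_lug',nm))
for th in(.33,.36,.39):print(th,[proj(c,board(p,th)).round(1) for c in(S,T) for p in((.045,-.205,-.006),(-.03,-.191,.039))])
cv2.imwrite('pics/k_scene.png',S['img'][:,:,::-1])
"
```

```text
t 21.2 tcp [ 0.4626 -0.1245  0.2252] F [ 0.4  1.1 -0.1] w 0.794 gf 0.0 yawY -176.07
shift frac [-0.727  0.092  0.05 ]
[0.3956 0.1865 3.2431]
('gauge', 'scene', 0.86) [-1.9  2.5]
('gauge', 'top', 0.79) [-2.3  3.5]
('gauge_grip', 'scene', 0.95) [-0.4 -0. ]
('gauge_grip', 'top', 0.87) [ 2.  -1.3]
('gauge_slope', 'scene', 0.96) [ 0.3 -3.7]
('gauge_slope', 'top', 0.94) [ 1.2 -1.1]
tin scene [array([368.4, 222. ]), array([344. , 244.2])]
tin top [array([352.6, 189.8])]
pot scene [array([284.2, 213.7]), array([328.5, 232.8])]
pot top [array([337.8, 227.9]), array([273.9, 197. ])]
[(array([296.8, 216.7]), 0.94)] [(array([318.2, 192.9]), 0.9), (array([130.9, 183.3]), 0.3)]
[(array([310.6, 217.1]), 0.95)] [(array([316., 197.]), 0.79), (array([360.5, 208.1]), 0.3)]
0.33 [array([296.4, 221.4]), array([319.4, 196. ]), array([307.5, 222.7]), array([316.4, 195.3])]
0.36 [array([297.3, 219.6]), array([320.8, 194.5]), array([308.4, 222.4]), array([317.7, 194.9])]
0.39 [array([298.3, 217.7]), array([322.2, 193. ]), array([309.4, 222.1]), array([319.1, 194.5])]
```

```bash
python3 -c "
from h import *
S=r.capture('scene');T=r.capture('top')
print(tri([ray(S,(235,180)),ray(T,(247.5,201))]))
for p in((.478,.235,.146),(.489,.235,.146)):print(proj(S,p),proj(T,p))
a=S['img'][120:240,90:290,::-1];b=T['img'][130:260,130:270,::-1]
a=cv2.resize(a,(480,288),interpolation=cv2.INTER_CUBIC);b=cv2.resize(b,(310,288),interpolation=cv2.INTER_CUBIC)
cv2.imwrite('pics/l.png',np.hstack([a,b]))
"
```

```text
(array([ 0.46169019, -0.01311867,  0.11877678]), np.float64(0.011524655459234822))
[167.92582674 147.20291779] [159.05990368 195.59957333]
[170.40933276 145.81986408] [159.24734139 191.90606971]
```

View pics/l.png

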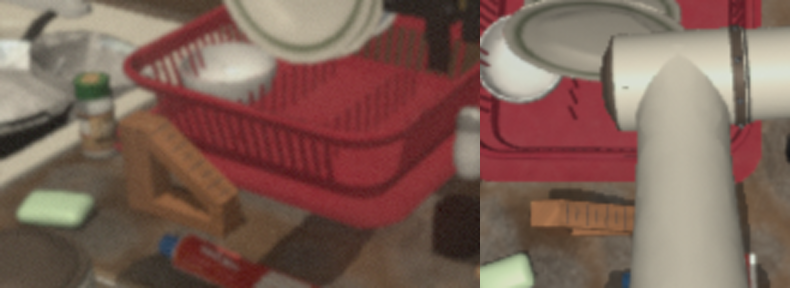

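The rack rim stands about 0.12 m high at x ≈ 0.465, and the gripper body stays above 0.146 m. The wedge's tail is at crop (145,130), with the soap and jar clear of it. I go above the tail.

Call:
move_arm(
  series=[
    [[0, 0, 0], [-0.06, 0.01, 0], 0.8],
    [[0, 0, 0], [-0.085, 0.01, 0], 0.8],
    [[0, 0, 0], [-0.085, 0.01, 0], 0.8],
    [[0, 0, 0], [-0.085, 0.01, 0], 0.8],
    [[0, 0, 0], [-0.085, 0.01, 0], 0.8],
    [[0, 0, 0], [-0.085, 0.01, 0], 0.8],
    [[0, 0, 0], [-0.085, 0.01, 0], 0.8],
    [[0, 0, 0], [-0.085, 0.01, 0], 0.8],
    [[0, 0, 0], [-0.07, 0.01, 0.05], 0.8],
    [[0, 0, 0], [0, 0, 0.05], 0.8],
    [[0, 0, 0], [0, 0, 0], 0.8],
  ],
)

```text
time_s: 23.2
tcp_pos: [0.3901, 0.2323, 0.1713]
ee_rot: [[0.071, -0.997, -0.006], [-0.997, -0.071, -0.005], [0.005, 0.006, -1.0]]
wrist_force: [0.2, -1.1, -0.5]
gripper_width: 0.8
gripper_force: 0.0
```

```bash
python3 -c "
from h import *
to([.392,.235,.079])
T=r.capture('top');S=r.capture('scene')
print(proj(S,r.sense()['tcp_pos']),best('gauge_grip','scene')[:2],best('gauge_grip','top')[:2])
a=S['img'][120:240,90:250,::-1];a=cv2.resize(a,(800,600),interpolation=cv2.INTER_CUBIC);cv2.imwrite('pics/m.png',a)
"
```

```text
t 23.2 tcp [0.3901 0.2323 0.1713] F [ 0.2 -1.1 -0.5] w 0.8 gf 0.0 yawY -175.91
shift frac [-0.006 -0.005  0.184]
[146.93515151 149.0190955 ] [(array([145.2, 175.9]), 0.85)] [(array([160.3, 230.7]), 0.86)]
```

View pics/m.png

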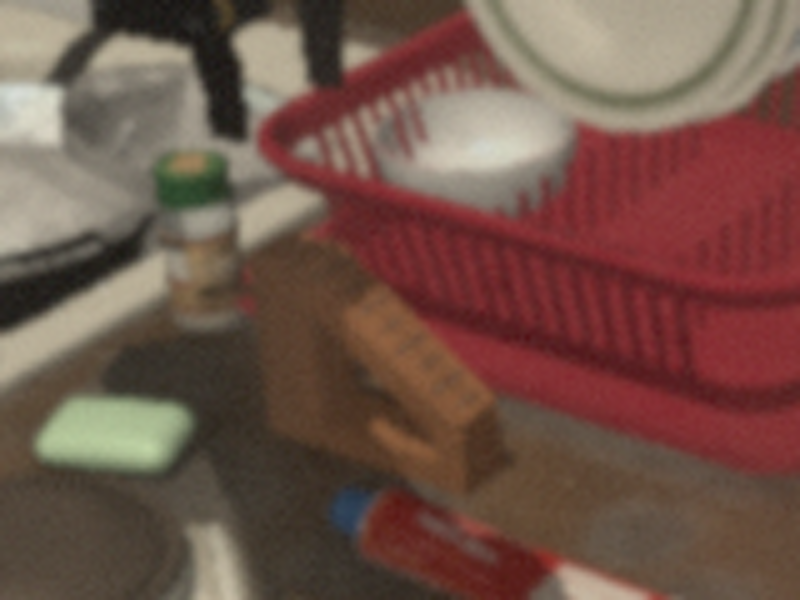

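The open fingers straddle the wedge's tail from above, with tips at crop (230,135) and (325,80) and the tail top near (300,245). Nothing is in the way, so I go down and close.

Call:
move_arm(
  series=[
    [[0, 0, 0], [-0.006, -0.004, 0.03], 0.8],
    [[0, 0, 0], [0, 0, 0.05], 0.8],
    [[0, 0, 0], [0, 0, 0.05], 0.8],
    [[0, 0, 0], [0, 0, 0.04], 0.8],
    [[0, 0, 0], [0, 0, 0.02], 0.8],
    [[0, 0, 0], [0, 0, 0], 0.8],
    [[0, 0, 0], [0, 0, 0], 0.6],
    [[0, 0, 0], [0, 0, 0], 0.5],
    [[0, 0, 0], [0, 0, 0], 0.4],
    [[0, 0, 0], [0, 0, 0], 0.2],
    [[0, 0, 0], [0, 0, 0], 0],
    [[0, 0, 0], [0, 0, 0], 0],
  ],
)

```text
time_s: 24.6
tcp_pos: [0.3943, 0.2364, 0.0796]
ee_rot: [[0.07, -0.998, 0.0], [-0.998, -0.07, 0.0], [-0.0, -0.0, -1.0]]
wrist_force: [-0.6, 0.1, 1.1]
gripper_width: 0.412
gripper_force: 29.5
```

```bash
python3 -c "
from h import *
to([.392,.235,.079])
T=r.capture('top');S=r.capture('scene')
G={'gauge':(0,0,0),'gauge_grip':(0,-.05,.095),'gauge_slope':(0,.02,.08)}
o=[];n=[]
for k,p in G.items():
  for c,nm in((S,'scene'),(T,'top')):
    b=best(k,nm)
    if b: o.append((c,b[0][0],p));n.append((k,nm,round(b[0][1],2)))
v,e=fit(o,[.39,.186,np.pi]);print(v.round(4));[print(a,q.round(1)) for a,q in zip(n,e)]
for th in(.37,.391,.40):
  for x in(.045,.035):
    E=board((x,-.205,-.006),th); y=(.094-E[2])/.7
    print(th,x,'edge',E.round(4),'gauge y',round(y,4),'grip target',(E+Rz(RP[2])@[0,-.05-y,0]).round(4))
"
```

```text
t 24.6 tcp [0.3943 0.2364 0.0796] F [-0.6  0.1  1.1] w 0.412 gf 29.5 yawY -175.98
shift frac [0.003 0.005 0.001]
[0.3936 0.1844 3.318 ]
('gauge', 'scene', 0.58) [-151.6   17.9]
('gauge', 'top', 0.55) [-0.2  1. ]
('gauge_grip', 'scene', 0.93) [ 0.5 -1.6]
('gauge_grip', 'top', 0.91) [1.6 0.1]
('gauge_slope', 'scene', 0.9) [ 1.4 -1.9]
('gauge_slope', 'top', 0.94) [-1.1 -0.2]
0.37 0.045 edge [ 0.4104 -0.2065  0.0895] gauge y 0.0064 grip target [ 0.4067 -0.1502  0.0895]
0.37 0.035 edge [ 0.4204 -0.2058  0.0895] gauge y 0.0064 grip target [ 0.4167 -0.1496  0.0895]
0.391 0.045 edge [ 0.4105 -0.208   0.0936] gauge y 0.0006 grip target [ 0.4072 -0.1575  0.0936]
0.391 0.035 edge [ 0.4205 -0.2073  0.0936] gauge y 0.0006 grip target [ 0.4172 -0.1568  0.0936]
0.4 0.045 edge [ 0.4106 -0.2086  0.0953] gauge y -0.0019 grip target [ 0.4074 -0.1606  0.0953]
0.4 0.035 edge [ 0.4206 -0.208   0.0953] gauge y -0.0019 grip target [ 0.4174 -0.1599  0.0953]
```

Gripped: the width is 35.8 mm, as expected. I lift a few mm, carry the wedge towards the board, set it down about 55 mm short and check.

Call:
move_arm(
  series=[
    [[0, 0, 0], [0, 0, -0.012], 0],
    [[0, 0, 0], [0.03, 0, -0.006], 0],
    [[0, 0, 0], [0.06, 0, 0], 0],
    [[0, 0, 0], [0.08, 0, 0], 0],
    [[0, 0, 0], [0.08, 0, 0], 0],
    [[0, 0, 0], [0.08, 0, 0], 0],
    [[0, 0, 0], [0.08, 0, 0], 0],
    [[0, 0, 0], [0.08, 0, 0], 0],
    [[0, 0, 0], [0.08, 0, 0], 0],
    [[0, 0, 0], [0.06, 0, 0], 0],
    [[0, 0, 0], [0.03, 0, 0], 0],
    [[0, 0, 0], [0, 0, 0], 0],
  ],
)

```text
time_s: 26.2
tcp_pos: [0.416, -0.095, 0.0879]
ee_rot: [[0.066, -0.998, -0.002], [-0.998, -0.066, -0.0], [-0.0, 0.002, -1.0]]
wrist_force: [-0.5, 0.5, -1.5]
gripper_width: 0.413
gripper_force: 29.5
```

Call:
move_arm(
  series=[
    [[0, 0, 0], [0, 0, 0.01], 0],
    [[0, 0, 0], [0, 0, 0.005], 0],
    [[0, 0, 0], [0, 0, 0], 0],
    [[0, 0, 0], [0, 0, 0], 0],
  ],
)

```text
time_s: 26.6
tcp_pos: [0.4171, -0.0924, 0.0807]
ee_rot: [[0.071, -0.997, -0.001], [-0.997, -0.071, -0.0], [0.0, 0.001, -1.0]]
wrist_force: [-0.7, -0.7, -2.2]
gripper_width: 0.41
gripper_force: 29.5
```

```bash
python3 -c "
from h import *
to([.42,-.157,.0796])
"
```

```text
t 26.6 tcp [ 0.4171 -0.0924  0.0807] F [-0.7 -0.7 -2.2] w 0.41 gf 29.5 yawY -175.91
shift frac [0.129 0.003 0.002]
```

Call:
move_arm(
  series=[
    [[0, 0, 0], [0, 0, 0.002], 0],
    [[0, 0, 0], [0.015, 0, 0], 0],
    [[0, 0, 0], [0.02, 0, 0], 0],
    [[0, 0, 0], [0.02, 0, 0], 0],
    [[0, 0, 0], [0.015, 0, 0], 0],
    [[0, 0, 0], [0.01, 0, 0], 0],
    [[0, 0, 0], [0.01, 0, 0], 0],
    [[0, 0, 0], [0, 0, 0], 0],
    [[0, 0, 0], [0, 0, 0], 0],
  ],
)

```text
time_s: 27.5
tcp_pos: [0.4202, -0.138, 0.0796]
ee_rot: [[0.07, -0.998, -0.0], [-0.998, -0.07, -0.0], [0.0, 0.0, -1.0]]
wrist_force: [-1.0, -0.2, -1.5]
gripper_width: 0.418
gripper_force: 29.5
```

```bash
python3 -c "
from h import *
to([.42,-.157,.0796])
S=r.capture('scene')
cv2.imwrite('pics/n.png',cv2.resize(S['img'][140:280,230:417,::-1],(800,600),interpolation=cv2.INTER_CUBIC))
"
```

```text
t 27.5 tcp [ 0.4202 -0.138   0.0796] F [-1.  -0.2 -1.5] w 0.418 gf 29.5 yawY -176.01
shift frac [0.038 0.003 0.   ]
```

View pics/n.png

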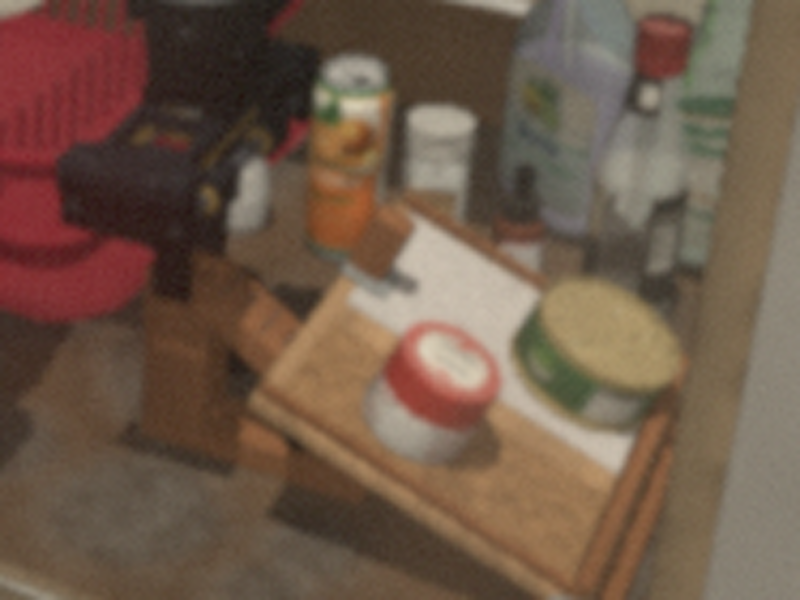

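The wedge's low end is already under the raised edge, at crop (300,450). The lug (385,240) and the gripper body are well apart. I advance gently.

Call:
move_arm(
  series=[
    [[0, 0, 0], [0.008, 0, 0], 0],
    [[0, 0, 0], [0.008, 0, 0], 0],
    [[0, 0, 0], [0.004, 0, 0], 0],
    [[0, 0, 0], [0, 0, 0], 0],
    [[0, 0, 0], [0, 0, 0], 0],
  ],
)

```text
time_s: 28.05
tcp_pos: [0.4211, -0.1479, 0.0797]
ee_rot: [[0.07, -0.998, -0.0], [-0.998, -0.07, -0.0], [0.0, 0.0, -1.0]]
wrist_force: [-0.5, -1.1, -1.9]
gripper_width: 0.417
gripper_force: 29.5
```

Call:
move_arm(
  series=[
    [[0, 0, 0], [0.002, 0, 0], 0],
    [[0, 0, 0], [0.002, 0, 0], 0],
    [[0, 0, 0], [0, 0, 0], 0],
    [[0, 0, 0], [0, 0, 0], 0],
  ],
)

```text
time_s: 28.45
tcp_pos: [0.4213, -0.1498, 0.0798]
ee_rot: [[0.07, -0.998, 0.0], [-0.998, -0.07, -0.0], [0.0, -0.0, -1.0]]
wrist_force: [0.3, -0.5, -0.7]
gripper_width: 0.415
gripper_force: 29.5
```

Call:
move_arm(
  series=[
    [[0, 0, 0], [0.002, 0, 0], 0],
    [[0, 0, 0], [0.002, 0, 0], 0],
    [[0, 0, 0], [0, 0, 0], 0],
    [[0, 0, 0], [0, 0, 0], 0],
  ],
)

```text
time_s: 28.85
tcp_pos: [0.4214, -0.1518, 0.0798]
ee_rot: [[0.07, -0.998, -0.0], [-0.998, -0.07, -0.0], [0.0, 0.0, -1.0]]
wrist_force: [-0.1, -0.2, -1.0]
gripper_width: 0.411
gripper_force: 29.5
```

Call:
move_arm(
  series=[
    [[0, 0, 0], [0.002, 0, 0], 0],
    [[0, 0, 0], [0, 0, 0], 0],
    [[0, 0, 0], [0, 0, 0], 0],
    [[0, 0, 0], [0, 0, 0], 0],
  ],
)

```text
time_s: 29.25
tcp_pos: [0.4215, -0.1528, 0.0798]
ee_rot: [[0.07, -0.998, -0.0], [-0.998, -0.07, -0.0], [0.0, 0.0, -1.0]]
wrist_force: [0.7, 0.6, -1.2]
gripper_width: 0.415
gripper_force: 29.5
```

Call:
move_arm(
  series=[
    [[0, 0, 0], [0.002, 0, 0], 0],
    [[0, 0, 0], [0, 0, 0], 0],
    [[0, 0, 0], [0, 0, 0], 0],
    [[0, 0, 0], [0, 0, 0], 0],
  ],
)

```text
time_s: 29.65
tcp_pos: [0.4216, -0.1534, 0.0798]
ee_rot: [[0.07, -0.998, -0.0], [-0.998, -0.07, 0.0], [-0.0, -0.0, -1.0]]
wrist_force: [-0.8, 5.8, -0.1]
gripper_width: 0.409
gripper_force: 29.5
```

Call:
move_arm(
  series=[
    [[0, 0, 0], [0.002, 0, 0], 0],
    [[0, 0, 0], [0, 0, 0], 0],
    [[0, 0, 0], [0, 0, 0], 0],
    [[0, 0, 0], [0, 0, 0], 0],
  ],
)

```text
time_s: 30.05
tcp_pos: [0.4216, -0.1537, 0.0797]
ee_rot: [[0.07, -0.998, -0.0], [-0.998, -0.07, 0.001], [-0.001, -0.0, -1.0]]
wrist_force: [-0.7, 8.4, 1.8]
gripper_width: 0.412
gripper_force: 29.5
```

Contact: 8 N back-force. I ease off a little and open slowly.

Call:
move_arm(
  series=[
    [[0, 0, 0], [-0.0014, 0, 0], 0],
    [[0, 0, 0], [0, 0, 0], 0],
    [[0, 0, 0], [0, 0, 0], 0],
    [[0, 0, 0], [0, 0, 0], 0.45],
    [[0, 0, 0], [0, 0, 0], 0.5],
    [[0, 0, 0], [0, 0, 0], 0.6],
    [[0, 0, 0], [0, 0, 0], 0.7],
    [[0, 0, 0], [0, 0, 0], 0.8],
    [[0, 0, 0], [0, 0, 0], 0.8],
  ],
)

```text
time_s: 30.95
tcp_pos: [0.4216, -0.1542, 0.0798]
ee_rot: [[0.07, -0.998, 0.0], [-0.998, -0.07, -0.0], [0.0, -0.0, -1.0]]
wrist_force: [0.6, -0.4, 0.6]
gripper_width: 0.757
gripper_force: 0.0
```

Call:
move_arm(
  series=[
    [[0, 0, 0], [0, 0, -0.01], 0.8],
    [[0, 0, 0], [0, 0, -0.03], 0.8],
    [[0, 0, 0], [0, 0, -0.05], 0.8],
    [[0, 0, 0], [0, 0, -0.06], 0.8],
    [[0, 0, 0], [0, 0, -0.06], 0.8],
    [[0, 0, 0], [-0.05, 0, -0.02], 0.8],
    [[0, 0, 0], [-0.08, 0, 0], 0.8],
    [[0, 0, 0], [-0.08, 0, 0], 0.8],
    [[0, 0, 0], [-0.08, 0, 0], 0.8],
    [[0, 0, 0], [0, 0, 0], 0.8],
    [[0, 0, 0], [0, 0, 0], 0.8],
  ],
)

```text
time_s: 32.05
tcp_pos: [0.4114, -0.0087, 0.1952]
ee_rot: [[0.073, -0.997, 0.001], [-0.997, -0.072, 0.0], [-0.0, -0.001, -1.0]]
wrist_force: [0.3, 0.2, 0.1]
gripper_width: 0.802
gripper_force: 0.0
```

```bash
python3 -c "
from h import *
S=r.capture('scene');T=r.capture('top')
for k in('tin','pot'):
  for nm in('scene','top'):print(k,nm,[np.round(q['centre'],1) for q in r.cut_out(k,nm)])
for k in('gauge','gauge_grip','gauge_slope','board_edge','board_lug'):
  print(k,[best(k,nm)[:1] for nm in('scene','top')])
a=cv2.resize(S['img'][140:280,240:390,::-1],(420,392),interpolation=cv2.INTER_CUBIC);b=cv2.resize(T['img'][160:260,280:377,::-1],(380,392),interpolation=cv2.INTER_CUBIC)
cv2.imwrite('pics/z.png',np.hstack([a,b]))
"
```

```text
tin scene [array([367. , 221.9])]
tin top [array([354.2, 187.8])]
pot scene [array([329.1, 231.9])]
pot top [array([337.3, 228.2]), array([278.6, 195.1])]
gauge [[(array([294.6, 247.7]), 0.78)], [(array([304.7, 221. ]), 0.61)]]
gauge_grip [[(array([280. , 209.1]), 0.74)], [(array([288.4, 221.2]), 0.64)]]
gauge_slope [[(array([305.8, 220.6]), 0.65)], [(array([312.5, 217. ]), 0.78)]]
board_edge [[(array([298.3, 218.1]), 0.74)], [(array([309.9, 220.9]), 0.57)]]
board_lug [[(array([320.5, 193.5]), 0.64)], [(array([317.4, 195.1]), 0.95)]]
```

View pics/z.png

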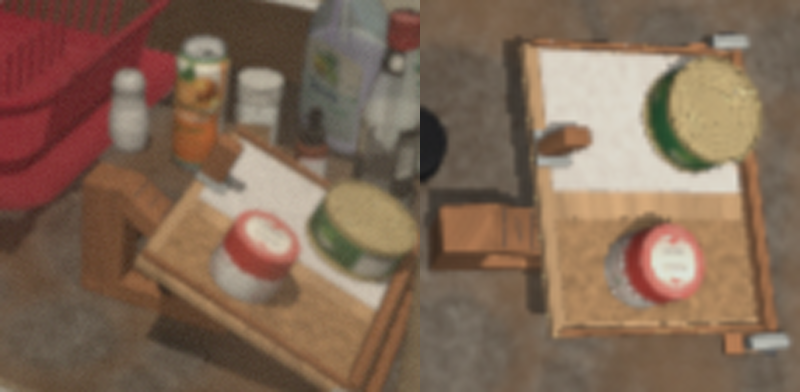

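The wedge stands square with its slope at the free edge, top crop (540,230). The tin is at the stop and the pot is in its place, so I hand in.

```bash
python3 -c "
from station import r
print(r.finish_job())"
```

```text
the job is handed in; nothing more can be done
None
```

The job is handed in: by my estimate the board stands at about 0.39 rad, with the tin at the stop, the pot still in its place on the cork and the wedge standing square against the free edge; the hand-in gave no verdict.

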